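# Shut and bolt the reagent locker

## Robot

A 7-joint arm with a two-finger parallel gripper is mounted at the origin on a cart in front of the work surface, level with it; the furniture and walls round the work are solid. World frame = base frame: x ahead of the robot, y to its left, z up, the work surface at z = 0. Lengths are in m, angles in rad, forces in N, time in s.
With the tool pointing down it reaches from about 0.425 to 0.925 m from the base axis. Payload 6.8 kg.
Tool frame: the origin (TCP) lies on the centre line of the jaws, within the pads' length; the fingertips stand 8 mm ahead of it and the grasp point (between the pads) lies 11 mm behind it (bot.tips_ahead is the distance from the TCP to the fingertips, in m); z points along the fingers, y is the line along which they close (so a half turn about z gives the same grasp; the last joint's range is limited). The gripper opens to 85 mm and grips with 20 to 120 N. Pads are 22 mm wide; open, the fingers measure 114 mm over their backs; the gripper's body (76 mm by 85 mm) begins 54 mm behind the grasp point. The pads swing forward as they close: fully open they stand 13 mm farther back than shut.
Start: joints at [-1.226, 0.477, 0.022, 1.555, -0.011, 1.109, -0.083], TCP at [0.295, 0.607, 0.239] pointing down, gripper open.
Joint ranges: [-2.96, 2.96], [-0.34, 2.1], [-1.41, 1.46], [0.24, 2.44], [-1.37, 4.51], [0.17, 1.92], [-2.96, 2.96]. Speed limits (rad/s): [2.39, 2.39, 3.14, 3.14, 3.14, 3.14, 3.14].

## Interface

Orientations are given as a unit quaternion [w, x, y, z].
In Python, from station import bot gives the robot as it stands.
- The arm moves only by the tool send_rows, never from a script. Its argument "deltas" is text: rows parted by semicolons, each of 4 numbers parted by spaces: the shift along the tool's x, y, z in m, then the turn about the tool's z in degrees. In form: x y z spin; .... A call has 1 to 5 rows; each row is the pose to reach, as a shift and turn from the pose commanded when the call began, along the tool's axes at that moment; what a row does not reach only later rows make up. A row lasts 1/10 s, in which the tool goes at most 50 mm and 8.59 degrees, less where a joint would pass 70% of its speed; a pose out of reach is approached as far as the arm can. A call with a gripper value outside its range is refused whole. "claw" is the opening, from 0 (shut) to 1 (fully open), set as the call begins (left out, the last holds). The fingers move at their own pace and stop on an object; "force" is the grip in N (left out, the last holds). Time passes only in rows, so rows that repeat a pose let the fingers close. It gives the time, the measured TCP pose, the force, the opening and the grip force at its end, in the units of the state.
- bot.get_obs(): the state, without advancing time (a new reading comes with each control period).
- bot.read_camera(name): name is "scene" or "top"; returns a dict with "img" (420x560x3 uint8, red, green, blue), "depth" (420x560 float32, m along the optical axis (not along the pixel's ray), 0 where there is no reading), "fx", "fy", "cx", "cy" (pixels), "camera_from_world" (4x4, takes a point from world to camera coordinates). Camera axes: x right, y up, looking along -z (the intrinsics and any distortion apply to the point x, -y, -z); pixel columns grow to the right and rows downward; lengths in m; the calibration is good to about 2 mm. A picture is of the moment at which its call begins.
- bot.hand_in(): hands the job in; it is judged then, once.
Trained networks look in a picture, given as the dict that the camera call returned (one of the last four; its "shot" number tells which), for a name from the list of things; names that differ only in an ending like _2 or _b are one class to them, and where a whole thing is asked for, a point or a joint stands for the part that bears it (a point fixed in the world has none). Each returns a list of dicts, best first, with "confidence" (0 to 1); they miss things now and then, are a little off and sometimes report something else, mostly with a low value. They report only what shows in the picture. A call takes as long as a camera call.
- bot.masks_of(picture, query): "mask" (420x560 bool, what is visible of it).
- bot.landmark_of(picture, query): "xyz" ([x, y, z] in m, in world coordinates, good to about 4 mm: a listed point, or the origin of a listed thing).
The state is a dict: "t": time; "q": joint angles; "joint_vel": joint speeds; "joint_torque": joint torques, N m; "eef_pos": TCP position; "tool_rot": TCP orientation; "contact_force": force on the tool from outside, world axes, zero at the start; "torque": the same for the moment, N m; "gripper_width": opening from 0.0 (shut) to 1.0 (fully open); "grasp_force": force on a finger pad.
Only numpy, scipy, OpenCV 4.12 (cv2) and the standard library are available. Lean on these libraries where they do the work, as an engineer would, in place of code of your own. Each camera call takes 0.05 s, during which the arm holds its last target. There are 200 camera calls.

## Task

The pale grey steel reagent locker on the bench has been left ajar. Shut its door, then shoot the sliding bolt on the door fully home into the keeper on the door frame, so that the locker is secured. Leave the wash bottle, the beaker and the mortar beside it undisturbed.

Things in the scene. Friction and masses are not known exactly. Their poses are not given: they have to be found in the camera images.
- locker: Pale grey steel reagent locker, fixed on the bench, 108 deep (x) x 270 wide (y) x 267 high mm. Origin: centre of its underside. Axes: -x out of its front, +y left as one faces it, z up. Frame and shut door are flush at x = -54 mm. The top (underside 246 mm up) juts 26 mm over the door face: an upright gripper cannot get near; lean it 25-45 deg, fingers down and towards the locker
- locker_door (a joint): Door angle, rad; 0 = shut (stop), grows as it opens towards -x. Hinged at its left edge on an upright axis at x = -54, y = 117 mm of the locker frame; panel 206 wide, from 28 to 244 mm up, 12 thick. Light friction (0.06 N m), no spring: stays where left. It carries the bolt
- door_pull (a point): Centre of the outer end of the door's pull, moving with the door: a fixed round aluminium knob 20 mm across, standing 30 mm straight out of the door face near its free edge, 150 mm up; from the hinge axis it is 178 mm along the door and 30 mm in front of it. Push it to shut the door. Axes as the locker's when shut
- bolt_bar (a joint): Bolt travel, m: 0 = fully withdrawn, 0.042 = fully home (both stops). Slides along the door towards its free edge (the locker's -y when shut). Friction about 2.5 N, no spring: stays where left
- bolt_knob (a point): Centre of the bolt's black knob, moving with it: round, 18 mm across, 13 long, on a 10 mm stem standing straight out of the bar; centre 36.5 and outer end 43 mm in front of the door face, 98 mm up. The bar (11 mm round, 129 long, axis 12 mm off the door) runs in two guide staples on the door, one each side of the knob, 21 mm proud, 20 tall. Push the knob sideways or pinch and slide it
- bolt_tip (a point): Domed tip of the bolt bar, towards the door's free edge, moving with it. Withdrawn and with the door shut it is 22 mm short of the keeper's mouth; fully home it is 4 mm out of the far side
- keeper_mouth (a point): Centre of the keeper's opening, where the bolt enters (towards the locker's -y; axes as the locker's). Steel strap 16 mm wide (y) on the right-hand frame, 23 mm proud, opening 17 (x) by 16 (z) mm; this point is at -65.5, -106, 98 mm in the locker frame. With the door shut the bar has 2.5 mm to spare; with the door several mm off, the bar strikes the keeper
- wash_bottle_mid (a point): Loose white wash bottle with blue cap, 65 x 96 x 204 mm high, left of the locker; point on its axis 80 mm up. Not to be disturbed
- beaker_mid (a point): Loose glass beaker, 78 mm across, 94 high, right of the locker; centre, half-way up. Not to be disturbed
- mortar_mid (a point): Loose white mortar, 91 mm across, 50 high, to the left, nearer than the locker; centre, half-way up. Not to be disturbed

How it is judged:
By the outcome, as a careful person would: the job done as asked, in the order asked, and still so for the second after the job is handed in, with the robot touching nothing.
It also fails if it takes over 42 s, if anything falls off the work surface, if the arm or the gripper's body presses on something with over 40 N, if the wrist force passes 120 N, or if a joint passes its speed limit or range.

## Working session

There is one attempt and no reset: what is moved stays moved. The work goes in short steps, Python scripts to look and compute and a tool call to move; the robot and the scene stay as the last step left them, time stands still between calls to the robot, and variables do not carry over. Pictures are saved under pics/ and viewed, at most 10 in all, crops included, and the job is handed in when it is done.

Besides the shell and the picture viewer there is one more tool, called as name(argument=value, ...) on one line, values as JSON. send_rows: Moves the arm, as the interface text tells. Its arguments: {"type":"object","properties":{"deltas":{"type":"string"},"claw":{"type":"number"},"force":{"type":"number"}},"required":["deltas"]}

```bash
mkdir -p pics; ls; cat > h.py <<'E'
import numpy as np,cv2
from station import bot
def look(n,save=None):
    p=bot.read_camera(n)
    if save: cv2.imwrite('pics/'+save,cv2.cvtColor(p['img'],cv2.COLOR_RGB2BGR))
    return p
def lm(p,q):
    r=bot.landmark_of(p,q); return [(np.round(d['xyz'],4).tolist(),round(float(d['confidence']),2)) for d in r[:2]]
E
python3 - <<'E'
from h import *
o=bot.get_obs(); print({k:np.round(v,3).tolist() for k,v in o.items()})
for c in('scene','top'):
    p=look(c,c+'0.png')
    for q in 'locker door_pull bolt_knob bolt_tip keeper_mouth wash_bottle_mid beaker_mid mortar_mid'.split(): print(c,q,lm(p,q))
a=cv2.imread('pics/scene0.png');b=cv2.imread('pics/top0.png')
E
```

```text
pics
{'t': 0.0, 'q': [-1.226, 0.478, 0.022, 1.556, -0.012, 1.109, -0.083], 'joint_vel': [0.0, 0.0, -0.001, -0.0, 0.001, -0.001, 0.0], 'joint_torque': [-0.001, -59.644, 1.607, -28.121, 0.012, 0.009, 0.0], 'eef_pos': [0.295, 0.606, 0.238], 'tool_rot': [-0.0, 0.224, 0.974, -0.001], 'contact_force': [0.557, -0.144, 0.046], 'torque': [-0.019, -0.022, 0.018], 'grasp_force': 0.0, 'gripper_width': 1.004}
scene locker [([0.7486, 0.0311, 0.002], 0.78)]
scene door_pull [([0.6009, -0.0255, 0.15], 0.82)]
scene bolt_knob [([0.7447, 0.0317, -0.0015], 0.56), ([0.6028, 0.0073, 0.0981], 0.52)]
scene bolt_tip [([0.6127, -0.0561, 0.095], 0.62)]
scene keeper_mouth [([0.7014, -0.0826, 0.0983], 0.58), ([0.6114, -0.0539, 0.0943], 0.31)]
scene wash_bottle_mid [([0.6527, 0.4798, 0.0833], 0.75)]
scene beaker_mid [([0.7216, -0.2645, 0.0477], 0.74), ([0.6506, 0.4779, 0.0794], 0.5)]
scene mortar_mid [([0.442, 0.3791, 0.0234], 0.8)]
top locker [([0.7455, 0.0336, -0.0035], 0.8)]
top door_pull []
top bolt_knob [([0.601, 0.0055, 0.0998], 0.59)]
top bolt_tip [([0.6126, -0.0604, 0.105], 0.62)]
top keeper_mouth [([0.7006, -0.0792, 0.1006], 0.65)]
top wash_bottle_mid [([0.6501, 0.4827, 0.0804], 0.86)]
top beaker_mid [([0.7148, -0.2653, 0.0465], 0.7)]
top mortar_mid [([0.4463, 0.3769, 0.026], 0.67)]
```

View pics/scene0.png

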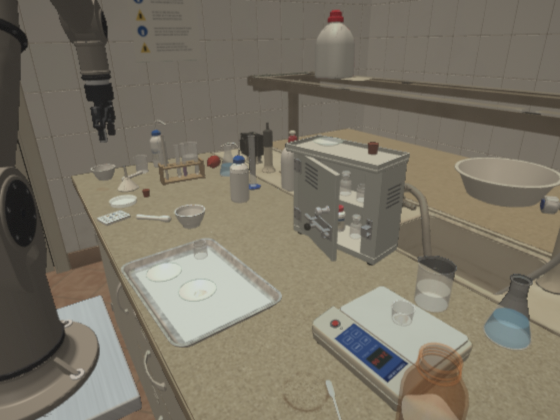

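View pics/top0.png

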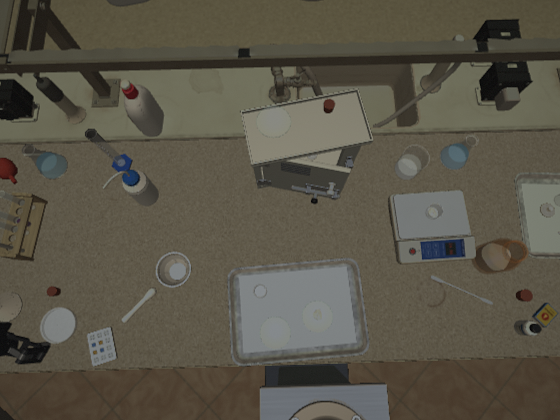

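The scene view shows the locker with its door ajar, bolt knob around (308,226) and free edge around (337,250). The top view shows the locker turned slightly, with its roof at (243-370, 95-160). The tilt can't be commanded, so I'll check whether one open finger can reach in ahead of the upright body.

```bash
cat >> h.py <<'E'
def cloud(p):
    d=p['depth'];v,u=np.mgrid[:d.shape[0],:d.shape[1]]
    c=np.stack([(u-p['cx'])/p['fx']*d,-(v-p['cy'])/p['fy']*d,-d,np.ones_like(d)],-1)
    w=c@np.linalg.inv(p['camera_from_world']).T
    w[d<=0]=np.nan; return w[...,:3]
E
python3 - <<'E'
from h import *
print('tips',bot.tips_ahead)
p=look('top'); w=cloud(p); m=bot.masks_of(p,'locker')[0]['mask']
P=w[m]; z=P[:,2]; print(np.nanpercentile(z,[50,90,98]))
T=P[(z>.255)&(z<.28)][:,:2].astype(np.float32)
(c,s,a)=cv2.minAreaRect(T*1000); print('roof',c,s,a,len(T))
S=look('scene'); W=cloud(S)
for n,pp in(('top',p),('scene',S)):
    print(n,[lm(pp,q) for q in('keeper_mouth','locker','door_pull','bolt_knob','bolt_tip')])
# door panel plane from scene
for q in('locker_door','bolt_bar'):
    for r in bot.masks_of(S,q)[:1]:
        Q=W[r['mask']]; Q=Q[~np.isnan(Q[:,0])]; print(q,r['confidence'],len(Q),Q.min(0),Q.max(0))
        l=cv2.fitLine(Q[(Q[:,2]>.17)&(Q[:,2]<.24)][:,:2].astype(np.float32),cv2.DIST_HUBER,0,.001,.001) if q=='locker_door' else None
        if l is not None: print(l.ravel(), np.degrees(np.arctan2(l[1],l[0])))
E
```

```text
tips 0.008
[0.25584214 0.26509332 0.26942046]
roof (732.3822021484375, 30.884017944335938) (135.13290405273438, 278.0978698730469) 10.474693298339844 6036
top [[([0.7442, 0.0359, -0.0005], 0.55), ([0.6982, -0.0842, 0.0961], 0.5)], [([0.7479, 0.0333, -0.0009], 0.76)], [([0.6062, -0.0276, 0.1521], 0.64)], [([0.6037, 0.0073, 0.0967], 0.63)], [([0.6145, -0.0582, 0.1014], 0.64)]]
scene [[], [([0.7458, 0.032, 0.0008], 0.63), ([0.446, 0.3762, 0.0268], 0.53)], [([0.6009, -0.0289, 0.1465], 0.76)], [([0.6097, 0.0078, 0.0958], 0.49)], [([0.6124, -0.0532, 0.098], 0.63)]]
locker_door 0.98 3425 [ 0.59578831 -0.06701948 -0.00240254] [0.78463192 0.16689195 0.24885279]
[0.21976928 0.9755519  0.64011514 0.00118478] [77.30451]
bolt_bar 0.63 143 [ 0.59578831 -0.05878567  0.0932854 ] [0.63989561 0.05964284 0.10701993]
```

```bash
cat >> h.py <<'E'
import sys
from scipy.spatial.transform import Rotation as Rot
C=np.array([.746,.033]); YAW=np.radians(10.3)
def L2W(x,y): c,s=np.cos(YAW),np.sin(YAW); return C+np.array([c*x-s*y,s*x+c*y])/1000
def pose():
    o=bot.get_obs();w,x,y,z=o['tool_rot'];return o['eef_pos'],Rot.from_quat([x,y,z,w])
def go(lx,ly,z):   # target TCP in locker mm
    p,R=pose(); t=np.r_[L2W(lx,ly),z]; d=R.inv().apply(t-p); ty=R.apply([0,1,0])
    sp=np.degrees(np.arctan2(ty[1],ty[0])-YAW)
    print('world',t.round(3),'delta',d.round(4),'spin',sp.round(2))
E
python3 -c "
from h import *
go(-230,-36,.239)"
```

```text
world [ 0.526 -0.044  0.239] delta [-4.922e-01 -4.840e-01  3.000e-04] spin 53.76
```

send_rows(deltas="-0.035 -0.034 0 8; -0.07 -0.069 0 16; -0.105 -0.103 0 24; -0.14 -0.138 0 32; -0.175 -0.172 0 40", claw=1)

```text
t: 2.15
eef_pos: [0.3778, 0.3738, 0.2395]
tool_rot: [-0.0, 0.547, 0.837, 0.0]
contact_force: [1.3, 0.8, 0.2]
gripper_width: 1.002
grasp_force: 0.0
```

```bash
python3 -c "
from h import *
go(-230,-36,.239)"
```

```text
world [ 0.526 -0.044  0.239] delta [-4.418e-01 -3.220e-02  3.000e-04] spin 13.43
```

send_rows(deltas="-0.048 -0.004 0 4; -0.096 -0.008 0 8; -0.144 -0.012 0 13.4; -0.192 -0.014 0 13.4; -0.24 -0.018 0 13.4")

```text
t: 2.65
eef_pos: [0.4594, 0.1476, 0.2397]
tool_rot: [0.0, 0.638, 0.77, 0.001]
contact_force: [0.8, -0.9, 0.1]
gripper_width: 1.0
grasp_force: 0.0
```

```bash
python3 -c "
from h import *
go(-230,-36,.239)"
```

```text
world [ 0.526 -0.044  0.239] delta [-0.2002  0.0302  0.0007] spin 0.37
```

send_rows(deltas="-0.04 0.006 0 0; -0.08 0.012 0 0; -0.12 0.018 0 0.4; -0.16 0.024 0.0 0.4; -0.2 0.03 0 0.4")

```text
t: 3.15
eef_pos: [0.5257, -0.0432, 0.2396]
tool_rot: [0.0, 0.641, 0.768, 0.0]
contact_force: [1.0, 0.7, -0.1]
gripper_width: 0.996
grasp_force: 0.0
```

send_rows(deltas="0 0 0.04 0; 0 0 0.07 0; 0 0 0.101 0; 0 0 0.101 0")

```text
t: 3.55
eef_pos: [0.5225, -0.0416, 0.1351]
tool_rot: [-0.002, 0.641, 0.767, -0.003]
contact_force: [-1.3, -0.2, 0.7]
gripper_width: 1.002
grasp_force: 0.0
```

```bash
python3 -c "
from h import *
go(-230,-36,.138)
p=look('top','top1.png'); s=look('scene','s1.png')
a=cv2.imread('pics/top1.png')[60:260,200:400];b=cv2.imread('pics/s1.png')[100:300,200:400]
cv2.imwrite('pics/c1.png',np.hstack([cv2.resize(a,(400,400)),cv2.resize(b,(400,400))]))
for q in ('door_pull','bolt_knob'): print(lm(s,q),lm(p,q))"
```

```text
world [ 0.526 -0.044  0.138] delta [-0.0025  0.0032 -0.0029] spin -0.04
[([0.5996, -0.0252, 0.1458], 0.77)] [([0.6068, -0.0263, 0.1511], 0.68)]
[([0.6056, 0.0094, 0.0968], 0.69)] [([0.6026, 0.0067, 0.0932], 0.58)]
```

View pics/c1.png

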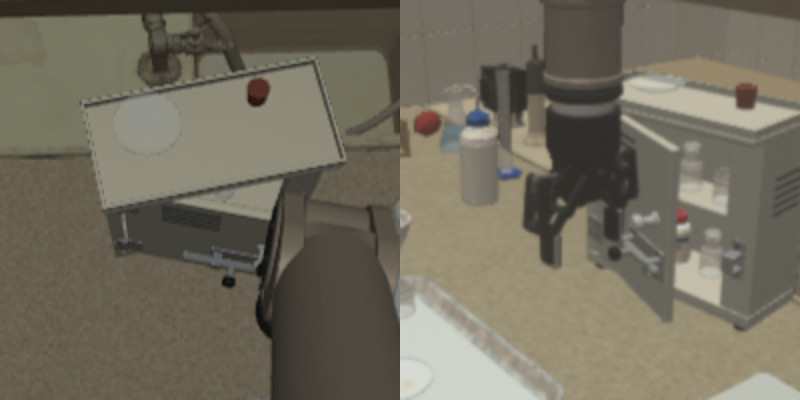

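The crops show the gripper upright with its open fingers along the locker's depth, in front of the pull at about (645,218). The knuckles bulge wider than the tips, so I'll measure that profile.

```bash
python3 -c "
from h import *
s=look('scene'); W=cloud(s); p,R=pose(); T=R.inv().apply(W.reshape(-1,3)-p)
ok=(abs(T[:,0])<.06)&(abs(T[:,1])<.085)&(T[:,2]<.02)&(T[:,2]>-.2); T=T[ok]
for z in np.arange(-.2,.02,.01):
    k=T[(T[:,2]>=z)&(T[:,2]<z+.01)]*1000
    if len(k): print(round(z*1000),len(k),np.percentile(k[:,1],[0,3,97,100]).round(),np.percentile(k[:,0],[1,99]).round())
"
```

```text
-200 195 [-41. -40.  16.  28.] [-41.  19.]
-190 209 [-41. -40.  16.  31.] [-40.  22.]
-180 126 [-38. -36.   9.  15.] [-37.  17.]
-170 233 [-38. -37.  20.  33.] [-39.  26.]
-160 183 [-39. -38.  13.  18.] [-38.  16.]
-150 182 [-39. -38.  13.  19.] [-38.  16.]
-140 181 [-39. -38.  14.  19.] [-39.  18.]
-130 162 [-39. -38.  12.  18.] [-38.  17.]
-120 69 [-64. -39.   9.  60.] [-33.   7.]
-110 283 [-70. -69.  61.  69.] [-15.  10.]
-100 275 [-71. -70.  64.  69.] [-21.  12.]
-90 222 [-72. -71.  65.  70.] [-21.  11.]
-80 250 [-74. -72.  67.  73.] [-19.  13.]
-70 214 [-75. -74.  70.  74.] [-18.  11.]
-60 153 [-75. -74.  66.  71.] [-15.  10.]
-50 74 [-58. -57.  52.  65.] [-15.   9.]
-40 93 [-58. -57.  54.  56.] [-12.   9.]
-30 89 [-57. -57.  54.  57.] [-13.   8.]
-20 115 [-57. -57.  82.  85.] [-13.   8.]
-10 42 [-50. -50.  82.  82.] [-12.   9.]
```

send_rows(deltas="0 0 0.010 0; 0 0 0.019 0; 0 0.008 0.019 0; 0 0.016 0.019 0; 0 0.016 0.019 0")

```text
t: 4.4
eef_pos: [0.5428, -0.0385, 0.1194]
tool_rot: [0.001, 0.641, 0.768, 0.0]
contact_force: [-0.7, -0.0, -0.1]
gripper_width: 0.996
grasp_force: 0.0
```

```bash
python3 -c "
from h import *
go(-177,-50,.119);go(-141,-61,.119)"
```

```text
world [ 0.581 -0.048  0.119] delta [-0.016   0.0357  0.0005] spin 0.0
world [ 0.618 -0.052  0.119] delta [-0.027   0.0717  0.0005] spin 0.0
```

send_rows(deltas="-0.002 0.006 0 0; -0.005 0.012 0 0; -0.008 0.018 0 0; -0.011 0.024 0 0; -0.014 0.03 0 0")

```text
t: 4.9
eef_pos: [0.5737, -0.0476, 0.1193]
tool_rot: [0.0, 0.641, 0.767, 0.0]
contact_force: [-0.4, 0.1, -0.2]
gripper_width: 1.0
grasp_force: 0.2
```

send_rows(deltas="-0.003 0.006 0 0; -0.006 0.012 0 0; -0.008 0.018 0 0; -0.010 0.024 0 0; -0.012 0.03 0 0")

```text
t: 5.4
eef_pos: [0.6052, -0.0537, 0.1193]
tool_rot: [-0.0, 0.641, 0.768, 0.0]
contact_force: [-0.6, -0.3, -0.5]
gripper_width: 1.002
grasp_force: 0.2
```

send_rows(deltas="0 0.003 0 0; 0 0.006 0 0; -0.001 0.009 0 0; -0.001 0.012 0 0; -0.001 0.012 0 0")

```text
t: 5.9
eef_pos: [0.6171, -0.0524, 0.1193]
tool_rot: [0.0, 0.641, 0.768, 0.0]
contact_force: [0.6, -0.3, 0.4]
gripper_width: 1.001
grasp_force: 0.0
```

```bash
python3 -c "
from h import *
go(-141,-61,.119)
s=look('scene','s2.png');b=cv2.imread('pics/s2.png')[100:300,250:450]
cv2.imwrite('pics/c2.png',cv2.resize(b,(600,600)))
for q in ('door_pull','bolt_knob','bolt_tip','keeper_mouth'): print(lm(s,q))"
```

```text
world [ 0.618 -0.052  0.119] delta [-0.      0.0011  0.0003] spin -0.03
[]
[([0.6604, -0.0063, 0.0987], 0.55)]
[([0.6936, -0.0626, 0.0967], 0.65)]
[([0.6517, 0.4802, 0.0795], 0.69), ([0.6983, -0.0847, 0.1006], 0.56)]
```

View pics/c2.png

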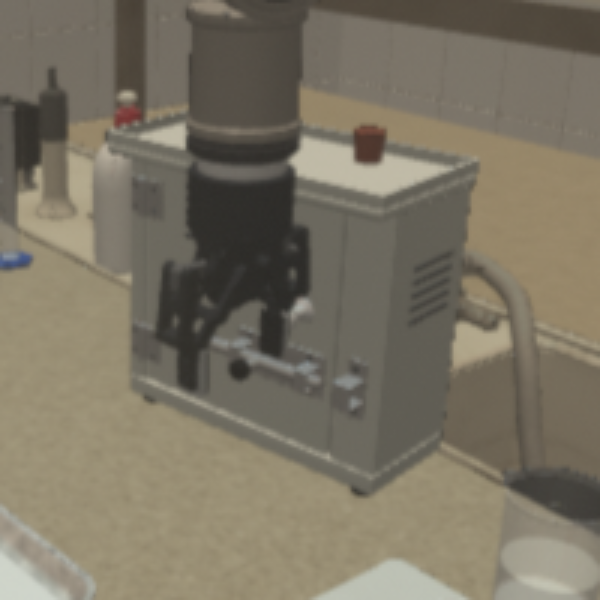

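The crop shows the door almost flush, with the pull at (300,305) and the knob at (238,368). The bolt now nearly lines up with the keeper at (348,385). I'll push on gently until the stop is felt.

send_rows(deltas="0 0.001 0 0; 0 0.002 0 0; 0 0.003 0 0; 0 0.004 0 0; 0 0.004 0 0")

```text
t: 6.65
eef_pos: [0.6196, -0.0522, 0.1193]
tool_rot: [-0.001, 0.641, 0.767, -0.001]
contact_force: [-3.9, -0.2, 4.3]
gripper_width: 1.004
grasp_force: 2.4
```

send_rows(deltas="0 0.001 0 0; 0 0.002 0 0; 0 0.002 0 0")

```text
t: 6.95
eef_pos: [0.6196, -0.0522, 0.1193]
tool_rot: [-0.002, 0.641, 0.767, -0.002]
contact_force: [-13.0, -0.8, 10.0]
gripper_width: 0.999
grasp_force: 6.5
```

```bash
python3 -c "
from h import *
go(-141,-61,.119)
s=look('scene');W=cloud(s)
m=bot.masks_of(s,'locker')[0]['mask']
P=W[m];c,sn=np.cos(YAW),np.sin(YAW)
d=P[:,:2]-C; l=np.c_[c*d[:,0]+sn*d[:,1],-sn*d[:,0]+c*d[:,1]]*1000
k=(P[:,2]>.17)&(P[:,2]<.235)&(l[:,0]<-35)&(l[:,0]>-75)
for y in range(-130,130,15):
    j=k&(l[:,1]>y)&(l[:,1]<y+15)
    if j.sum()>5: print(y,j.sum(),np.median(l[j,0]).round(1))
for q in ('bolt_knob','bolt_tip','keeper_mouth'): print(lm(s,q))"
```

```text
world [ 0.618 -0.052  0.119] delta [ 0.0002 -0.0014  0.0003] spin -0.09
-130 158 -52.6
-115 159 -52.6
-100 148 -52.3
-85 165 -53.0
-70 87 -53.1
-55 20 -52.9
50 32 -54.3
65 109 -53.4
80 102 -53.8
95 105 -54.7
110 95 -55.1
125 48 -54.8
[([0.6625, -0.0065, 0.0978], 0.6)]
[([0.6972, -0.0622, 0.0967], 0.46)]
[([0.6993, -0.0845, 0.0988], 0.69)]
```

send_rows(deltas="0 -0.015 0 0; 0 -0.04 0 0; 0 -0.06 0 -8; 0 -0.06 0 -16; 0 -0.06 0 -24")

```text
t: 7.7
eef_pos: [0.5632, -0.0623, 0.1195]
tool_rot: [0.0, 0.465, 0.885, 0.0]
contact_force: [0.7, -0.3, -1.1]
gripper_width: 1.001
grasp_force: 0.0
```

```bash
cat >> h.py <<'E'
YAW=np.radians(10.8)
p_,_=np.array([.6196,-.0522]),0
c_,s_=np.cos(YAW),np.sin(YAW)
d_=p_-C; xl=(c_*d_[0]+s_*d_[1])*1000
C=C+np.array([c_,s_])*(xl+141)/1000   # contact calibrates depth
E
python3 -c "
from h import *
print(xl,C)
go(-192,-24,.085)
t=look('top')
for q in ('bolt_knob','bolt_tip','door_pull','keeper_mouth'): print(lm(t,q))"
```

```text
-140.12599649480995 [0.74685852 0.03316377]
world [ 0.563 -0.026  0.085] delta [0.0298 0.0199 0.0345] spin 23.77
[([0.6616, -0.0098, 0.0994], 0.52)]
[([0.697, -0.0643, 0.1027], 0.56)]
[([0.6961, -0.0657, 0.1007], 0.7), ([0.6796, -0.0387, 0.1499], 0.68)]
[]
```

send_rows(deltas="0.01 0.007 0.01 -8; 0.02 0.014 0.02 -16; 0.03 0.02 0.0345 -16; 0.03 0.02 0.0345 -16")

```text
t: 8.35
eef_pos: [0.562, -0.0241, 0.0831]
tool_rot: [-0.002, 0.34, 0.941, -0.0]
contact_force: [-0.2, 0.6, 0.1]
gripper_width: 1.001
grasp_force: 0.0
```

```bash
python3 -c "
from h import *
go(-142,-24,.085);go(-142,-36,.085);go(-142,-84,.085)
s=look('scene','s3.png');b=cv2.imread('pics/s3.png')[100:300,250:450]
cv2.imwrite('pics/c3.png',cv2.resize(b,(600,600)))
for q in ('bolt_knob','door_pull'): print(lm(s,q))"
```

```text
world [ 0.612 -0.017  0.085] delta [-0.0338  0.0373 -0.0021] spin 39.49
world [ 0.614 -0.029  0.085] delta [-0.0431  0.0297 -0.0021] spin 39.49
world [ 0.623 -0.076  0.085] delta [-0.0801 -0.0008 -0.0022] spin 39.49
[([0.6644, -0.0101, 0.0995], 0.64)]
[([0.6701, -0.0405, 0.1494], 0.76)]
```

View pics/c3.png

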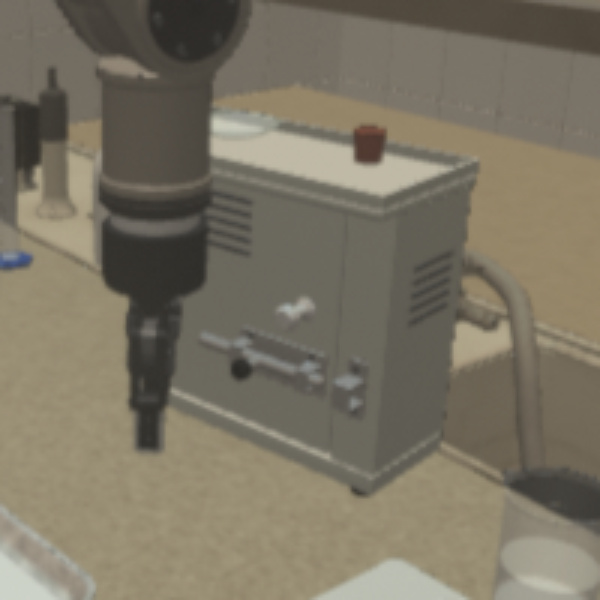

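Door shut and flush, bolt still withdrawn, knob at (240,368), pull at (297,308). Now I'll bring the finger in on the hinge side of the knob.

send_rows(deltas="-0.009 0.01 0 0; -0.018 0.02 0 0; -0.027 0.03 0 0; -0.034 0.037 0 0; -0.034 0.037 0 0")

```text
t: 9.0
eef_pos: [0.6145, -0.02, 0.0854]
tool_rot: [0.001, 0.34, 0.94, 0.0]
contact_force: [-0.5, -0.5, -0.5]
gripper_width: 1.003
grasp_force: 0.0
```

```bash
python3 -c "
from h import *
go(-142,-24,.085);go(-142,-42,.085)
s=look('scene','s4.png');b=cv2.imread('pics/s4.png')[140:260,270:390]
cv2.imwrite('pics/c4.png',cv2.resize(b,(600,600)))
for q in ('bolt_knob','door_pull'): print(lm(s,q))"
```

```text
world [ 0.612 -0.017  0.085] delta [0.0039 0.0006 0.0004] spin 39.41
world [ 0.615 -0.035  0.085] delta [-0.01   -0.0109  0.0004] spin 39.41
[([0.6641, -0.0082, 0.1011], 0.43)]
[]
```

View pics/c4.png

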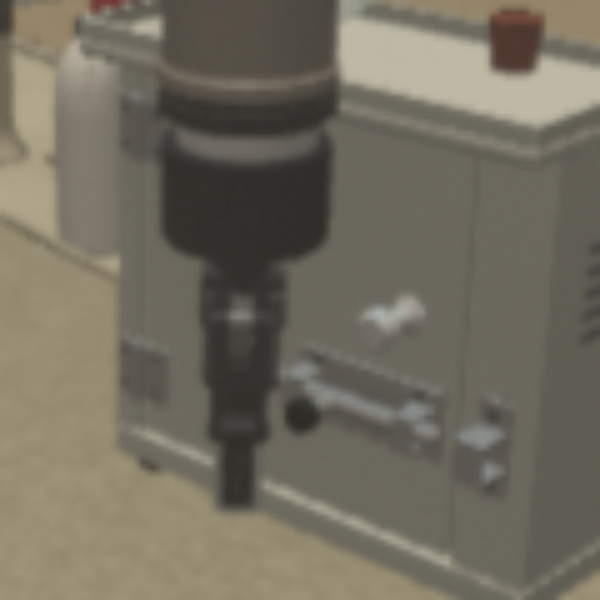

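The finger is beside the knob (300,412), on its hinge side, touching nothing. Next is the slide toward the keeper.

send_rows(deltas="-0.001 -0.004 0 0; -0.004 -0.006 0 0; -0.007 -0.008 0 0; -0.01 -0.011 0 0; -0.01 -0.011 0 0")

```text
t: 9.65
eef_pos: [0.6137, -0.0355, 0.0849]
tool_rot: [0.0, 0.341, 0.94, -0.0]
contact_force: [-0.3, 1.0, -0.3]
gripper_width: 1.001
grasp_force: 0.0
```

```bash
python3 -c "
from h import *
go(-142,-42,.085);go(-142,-62,.085);go(-142,-82,.085)
s=look('scene')
for q in ('bolt_knob','bolt_tip','door_pull'): print(lm(s,q))"
```

```text
world [ 0.615 -0.035  0.085] delta [-0.0007  0.0016 -0.0001] spin 39.38
world [ 0.619 -0.054  0.085] delta [-0.0162 -0.0111 -0.0001] spin 39.38
world [ 0.623 -0.074  0.085] delta [-0.0316 -0.0238 -0.0001] spin 39.38
[([0.4419, 0.3756, 0.0251], 0.72), ([0.6612, -0.0083, 0.0992], 0.65)]
[([0.6951, -0.0631, 0.0982], 0.51)]
[([0.6731, -0.0407, 0.149], 0.92)]
```

Not in contact yet, so I'll carry on slowly along the door.

send_rows(deltas="-0.003 -0.002 0 0; -0.006 -0.004 0 0; -0.009 -0.007 0 0; -0.013 -0.009 0 0; -0.016 -0.011 0 0")

```text
t: 10.35
eef_pos: [0.6176, -0.0534, 0.0845]
tool_rot: [-0.001, 0.34, 0.94, -0.0]
contact_force: [-6.0, 1.6, 3.6]
gripper_width: 1.002
grasp_force: 3.3
```

```bash
python3 -c "
from h import *
go(-142,-62,.085);go(-142,-82,.085)
s=look('scene','s5.png');b=cv2.imread('pics/s5.png')[140:260,270:390]
cv2.imwrite('pics/c5.png',cv2.resize(b,(600,600)))
for q in ('bolt_knob','bolt_tip','door_pull'): print(lm(s,q))"
```

```text
world [ 0.619 -0.054  0.085] delta [-0.0017  0.0002 -0.0005] spin 39.47
world [ 0.623 -0.074  0.085] delta [-0.0172 -0.0126 -0.0006] spin 39.47
[([0.6652, -0.0161, 0.0977], 0.52), ([0.7191, -0.2648, 0.05], 0.49)]
[([0.6971, -0.0723, 0.0962], 0.68)]
[([0.673, -0.0417, 0.1506], 0.74)]
```

View pics/c5.png

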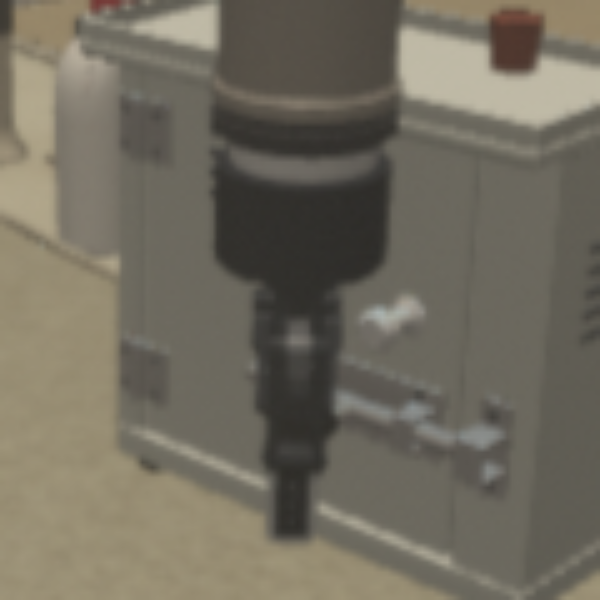

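The crop shows the bar further along, its tip near the keeper mouth around (462,437). The knob is hidden by the finger. I'll cross-check with the top view.

```bash
python3 -c "
from h import *
s=look('top','t5.png');b=cv2.imread('pics/t5.png')[120:240,260:380]
cv2.imwrite('pics/c6.png',cv2.resize(b,(600,600)))
R=np.array([[c_,s_],[-s_,c_]])
for cam in (s,look('scene')):
  for q in ('bolt_knob','bolt_tip','door_pull','keeper_mouth'):
    for x,cf in lm(cam,q): print(q,(R@(np.array(x[:2])-C)*1000).round(1),x[2],cf)
o=bot.get_obs(); print(o['contact_force'],o['torque'],R@(np.array(o['eef_pos'][:2])-C)*1000)"
```

```text
bolt_knob [-10.5 459.1] 0.0817 0.44
bolt_knob [-91.9 -42.3] 0.0946 0.43
door_pull [-80.7 -58. ] 0.1497 0.81
bolt_knob [-88.9 -37.6] 0.0961 0.69
bolt_tip [-69.7 -97.7] 0.0957 0.56
door_pull [-83.  -59.9] 0.1483 0.92
keeper_mouth [ -69.7 -104.2] 0.0985 0.62
[-4.86045947 -0.30267782  2.83949744] [0.0124759  0.95970761 0.16275465] [-143.21456784  -61.44577522]
```

View pics/c6.png

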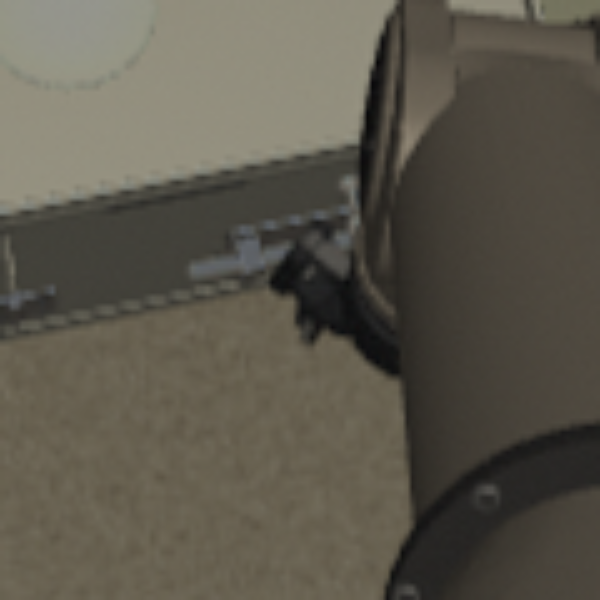

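send_rows(deltas="-0.003 -0.002 0 0; -0.006 -0.005 0 0; -0.009 -0.007 0 0; -0.012 -0.009 0 0; -0.012 -0.009 0 0")

```text
t: 11.55
eef_pos: [0.6205, -0.0688, 0.0845]
tool_rot: [-0.002, 0.34, 0.94, -0.001]
contact_force: [-6.9, -0.3, 4.6]
gripper_width: 0.999
grasp_force: 3.9
```

```bash
cat >> h.py <<'E'
def rep(save=None):
    R=np.array([[c_,s_],[-s_,c_]])
    for n in('top','scene'):
        cam=look(n,save and n+save)
        for q in ('bolt_knob','bolt_tip','door_pull'):
            for x,cf in lm(cam,q):
                l=(R@(np.array(x[:2])-C)*1000).round(1)
                if abs(l).max()<150: print(n,q,l,x[2],cf)
    o=bot.get_obs(); print(o['contact_force'].round(1) if hasattr(o['contact_force'],'round') else o['contact_force'],(R@(np.array(o['eef_pos'][:2])-C)*1000).round(1))
E
python3 -c "
from h import *
rep('7.png');go(-142,-92,.085)
b=cv2.imread('pics/scene7.png')[140:260,270:390]
cv2.imwrite('pics/c7.png',cv2.resize(b,(600,600)))"
```

```text
top door_pull [-84.5 -59.2] 0.1537 0.71
top door_pull [-3.2  1.6] -0.0005 0.6
scene bolt_knob [-88.1 -51.7] 0.0987 0.44
scene door_pull [-87.2 -58.2] 0.1459 0.86
[-7.7  0.7  3.9] [-143.2  -76.4]
world [ 0.625 -0.084  0.085] delta [-0.0128 -0.0089 -0.0005] spin 39.41
```

View pics/c7.png

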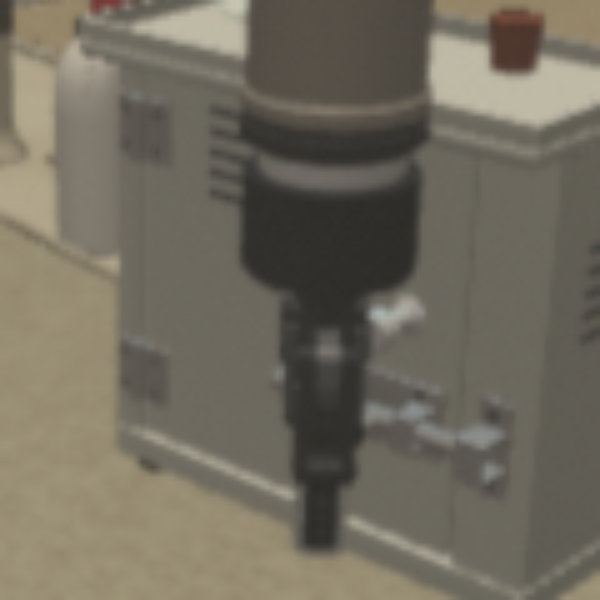

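The crop shows the bar through into the keeper at (460,437). The knob is at about y -52 in the locker frame, so some 13 mm of travel is left. I'll keep pushing in small steps and watch the force.

send_rows(deltas="-0.002 -0.001 0 0; -0.003 -0.003 0 0; -0.005 -0.004 0 0; -0.006 -0.005 0 0; -0.006 -0.005 0 0")

```text
t: 12.45
eef_pos: [0.6219, -0.076, 0.0844]
tool_rot: [-0.002, 0.34, 0.94, -0.001]
contact_force: [-7.5, -0.2, 4.3]
gripper_width: 1.003
grasp_force: 4.0
```

```bash
python3 -c "
from h import *
rep()"
```

```text
top bolt_knob [-89.6 -61.5] 0.0964 0.48
top door_pull [-80.2 -57.6] 0.1517 0.62
scene bolt_knob [-89.8 -58.3] 0.098 0.47
scene bolt_tip [ -68.  -120.9] 0.0954 0.45
scene door_pull [-84.5 -58.4] 0.146 0.55
scene door_pull [ -67.3 -104.9] 0.0983 0.36
[-7.9  0.5  4.7] [-143.2  -83.8]
```

send_rows(deltas="-0.001 -0.001 0 0; -0.003 -0.002 0 0; -0.004 -0.003 0 0; -0.005 -0.004 0 0; -0.005 -0.004 0 0")

```text
t: 13.35
eef_pos: [0.6221, -0.0769, 0.0842]
tool_rot: [-0.004, 0.337, 0.941, 0.001]
contact_force: [-12.6, 11.7, 9.6]
gripper_width: 0.997
grasp_force: 3.6
```

It's blocked with a 12 N sideways force, which is either the home stop or the knuckle on the pull. I'll back off and measure the bolt unobstructed.

send_rows(deltas="0.005 0.004 0 0; 0.010 0.008 0 0; 0 -0.02 0 0; -0.01 -0.05 0 0; -0.02 -0.08 0 0")

```text
t: 13.85
eef_pos: [0.59, -0.1571, 0.0851]
tool_rot: [0.001, 0.34, 0.941, -0.0]
contact_force: [-0.2, -1.6, -0.6]
gripper_width: 1.001
grasp_force: 0.0
```

```bash
python3 -c "
from h import *
rep();rep('9.png')
b=cv2.imread('pics/scene9.png')[160:260,290:390]
cv2.imwrite('pics/c9.png',cv2.resize(b,(600,600),interpolation=cv2.INTER_CUBIC))"
```

```text
top bolt_knob [-90.1 -63.8] 0.0974 0.45
top bolt_tip [ -69.  -126.4] 0.0998 0.63
top door_pull [-82.7 -60.2] 0.1533 0.86
top door_pull [ -70.5 -104.1] 0.0997 0.56
scene bolt_knob [-89.  -60.3] 0.0971 0.63
scene door_pull [-87.8 -59.5] 0.1477 0.96
[ 0.6 -0.   0.9] [-189.1 -154.9]
top bolt_knob [-89.6 -59.2] 0.0968 0.54
top bolt_tip [ -69.4 -121.8] 0.1003 0.49
top door_pull [-81.  -57.5] 0.1519 0.72
scene bolt_knob [-89.7 -60.4] 0.1012 0.4
scene door_pull [-85.9 -57.8] 0.1476 0.73
scene door_pull [-88.8 -59. ] 0.098 0.46
[ 0.3 -0.1 -0.2] [-190.1 -156.1]
```

View pics/c9.png

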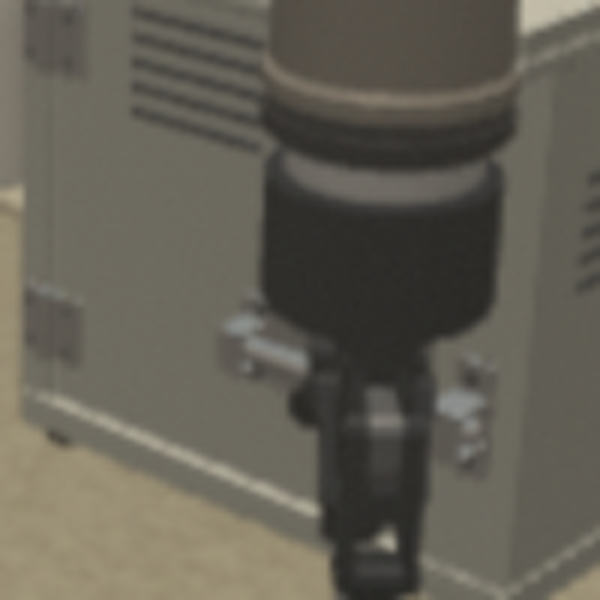

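The picture shows the knob at (303,402), beside the gripper, which hides the tip. By the landmarks the bolt is home to within about 2 mm, which isn't close enough to be sure. I'll push again and use the wrist moment to tell the height of the blocking contact: knob at 98 mm or pull at 150 mm.

```bash
python3 -c "
from h import *
go(-190,-60,.085);go(-142.5,-70,.085);go(-143,-86,.085)"
```

```text
world [ 0.571 -0.061  0.085] delta [ 0.0741  0.0611 -0.0002] spin 39.47
world [ 0.62  -0.062  0.085] delta [ 0.0362  0.0914 -0.0002] spin 39.47
world [ 0.623 -0.078  0.085] delta [ 0.0241  0.0809 -0.0002] spin 39.47
```

send_rows(deltas="0.037 0.03 0 0; 0.074 0.061 0 0; 0.061 0.072 0 0; 0.048 0.082 0 0; 0.036 0.091 0 0")

```text
t: 15.15
eef_pos: [0.6206, -0.0621, 0.085]
tool_rot: [0.0, 0.339, 0.941, 0.0]
contact_force: [-0.3, 0.5, 0.1]
gripper_width: 1.002
grasp_force: 0.0
```

```bash
cat >> h.py <<'E'
def ft():
    R=np.array([[c_,s_],[-s_,c_]]);F=[];M=[]
    for i in range(6):
        bot.read_camera('scene');o=bot.get_obs();F.append(o['contact_force']);M.append(o['torque'])
    print('F',np.mean(F,0).round(2).tolist(),'M',np.mean(M,0).round(3).tolist(),'loc',(R@(np.array(o['eef_pos'][:2])-C)*1000).round(1),o['eef_pos'][2])
E
python3 -c "
from h import *
ft();go(-143,-78,.085);go(-143,-84,.085)"
```

```text
F [0.67, -0.24, 0.1] M [-0.003, -0.018, -0.012] loc [-143.9  -70.5] 0.08455992647097835
world [ 0.621 -0.07   0.085] delta [-0.0064 -0.004  -0.0004] spin 39.43
world [ 0.622 -0.076  0.085] delta [-0.011  -0.0078 -0.0004] spin 39.43
```

send_rows(deltas="-0.004 -0.003 0 0; -0.008 -0.006 0 0; -0.011 -0.008 0 0; -0.013 -0.009 0 0; -0.014 -0.010 0 0")

```text
t: 15.95
eef_pos: [0.6224, -0.0764, 0.0844]
tool_rot: [-0.003, 0.338, 0.941, 0.001]
contact_force: [-6.4, 9.8, 4.0]
gripper_width: 1.003
grasp_force: 2.3
```

```bash
python3 -c "
from h import *
ft()"
```

```text
F [-6.19, 7.08, 4.22] M [1.467, 0.89, 0.607] loc [-142.8  -84.3] 0.08433671272079533
```

The moment says the block sits at about pull height: the knuckle is bearing on the pull, so the bolt may be a few mm short. I'll go lower instead. At TCP 20 mm up the wide knuckle is level with the bolt knob and stays under and outside the pull.

send_rows(deltas="0.011 0.009 0 0; 0.03 -0.006 0 0; 0.049 -0.022 0 7; 0.049 -0.022 0 15; 0.049 -0.022 0 23")

```text
t: 16.75
eef_pos: [0.572, -0.0652, 0.0851]
tool_rot: [0.0, 0.523, 0.852, 0.0]
contact_force: [0.4, -0.6, -0.2]
gripper_width: 1.0
grasp_force: 0.0
```

```bash
python3 -c "
from h import *
go(-195,-18,.02)"
```

```text
world [ 0.559 -0.021  0.02 ] delta [0.0454 0.0081 0.0651] spin 16.08
```

send_rows(deltas="0.015 0.003 0.015 8; 0.03 0.005 0.03 16; 0.045 0.008 0.045 16; 0.045 0.008 0.06 16; 0.045 0.008 0.065 16")

```text
t: 17.25
eef_pos: [0.5584, -0.0215, 0.0185]
tool_rot: [-0.0, 0.634, 0.773, -0.001]
contact_force: [-0.2, 0.1, 0.7]
gripper_width: 1.0
grasp_force: 0.0
```

```bash
python3 -c "
from h import *
rep();go(-161,-18,.02);go(-161,-30,.02)"
```

```text
top bolt_knob [-91.1 -60.9] 0.0977 0.65
top bolt_tip [ -65.  -123.6] 0.1019 0.5
top bolt_tip [-1.8  2. ] -0.0025 0.26
top door_pull [-80.8 -61.5] 0.1536 0.57
scene bolt_knob [-89.9 -59.9] 0.0972 0.47
scene bolt_tip [ -71.5 -119.5] 0.0977 0.64
scene door_pull [-88.4 -58.1] 0.1483 0.78
scene door_pull [ -69.3 -105.7] 0.1005 0.44
[ 0.5  0.4 -0.1] [-194.4  -19. ]
world [ 0.592 -0.015  0.02 ] delta [0.0008 0.0334 0.0005] spin 0.41
world [ 0.594 -0.026  0.02 ] delta [-0.0112  0.0333  0.0005] spin 0.41
```

Go in, then push −y (tool −x).

send_rows(deltas="0 0.012 0 0; 0 0.024 0 0; 0 0.033 0 0; -0.006 0.033 0 0; -0.012 0.033 0 0")

```text
t: 18.15
eef_pos: [0.5939, -0.0271, 0.0196]
tool_rot: [-0.0, 0.634, 0.773, -0.0]
contact_force: [0.0, -1.1, -0.0]
gripper_width: 1.005
grasp_force: 0.0
```

send_rows(deltas="-0.002 0 0 0; -0.004 0 0 0; -0.006 0 0 0; -0.008 0 0 0; -0.008 0 0 0")

```text
t: 18.65
eef_pos: [0.5952, -0.0349, 0.0199]
tool_rot: [0.0, 0.635, 0.773, 0.0]
contact_force: [-0.5, 0.5, -0.3]
gripper_width: 1.002
grasp_force: 0.0
```

```bash
python3 -c "
from h import *
ft();go(-161,-42,.02)"
```

```text
F [0.01, 0.26, 0.0] M [-0.006, 0.006, 0.006] loc [-161.6  -38. ] 0.019789629480745738
world [ 0.597 -0.038  0.02 ] delta [-0.004   0.0006 -0.0002] spin 0.47
```

send_rows(deltas="-0.002 0 0 0; -0.004 0 0 0; -0.006 0 0 0; -0.008 0 0 0; -0.008 0 0 0")

```text
t: 19.45
eef_pos: [0.5958, -0.0375, 0.0192]
tool_rot: [-0.003, 0.632, 0.775, 0.001]
contact_force: [-2.4, 11.9, 0.4]
gripper_width: 1.001
grasp_force: 0.0
```

```bash
python3 -c "
from h import *
ft();rep()"
```

```text
F [-2.84, 11.4, 0.53] M [1.523, 0.329, 0.76] loc [-161.6  -41.1] 0.019137972306174377
top door_pull [-81.4 -60.4] 0.1493 0.81
scene bolt_knob [-89.9 -60.5] 0.0967 0.61
scene bolt_knob [-86.4 -59.2] 0.1456 0.15
scene bolt_tip [ -71.4 -118.1] 0.0936 0.45
scene door_pull [-84.4 -62.1] 0.1501 0.86
[-3.  10.7  0.6] [-161.6  -41.1]
```

send_rows(deltas="0.015 0 0 0; 0.03 -0.01 0 0; 0.05 -0.04 0 0; 0.08 -0.06 0 0; 0.11 -0.06 0 0")

```text
t: 20.65
eef_pos: [0.5129, 0.0529, 0.0196]
tool_rot: [-0.001, 0.636, 0.772, -0.001]
contact_force: [1.2, -0.3, -0.1]
gripper_width: 1.0
grasp_force: 0.0
```

```bash
cat > k.py <<'E'
from h import *
def ray(p,u,v,dd):  # intersect pixel ray with plane local x=-54-dd ; return local y, z
    M=np.linalg.inv(p['camera_from_world']); o=M[:3,3]; r=M[:3,:3]@np.array([(u-p['cx'])/p['fx'],-(v-p['cy'])/p['fy'],-1])
    n=np.array([c_,s_]); t=(-.054-dd/1000-n@(o[:2]-C))/(n@r[:2]); w=o+t*r
    return (np.array([-s_,c_])@(w[:2]-C)*1000).round(2),(w[2]*1000).round(2)
def knob(p,img,lo,hi):
    # dark blob near the projected row of bolt line
    g=img.max(2).astype(float); best=[]
    H=p['camera_from_world']
    for y in np.arange(lo,hi,.5):
        w=np.r_[C+np.array([c_*(-90.5)-s_*y,s_*(-90.5)+c_*y])/1000,.098,1]; q=H@w
        u=p['cx']+p['fx']*q[0]/-q[2]; v=p['cy']-p['fy']*q[1]/-q[2]
        best.append((cv2.getRectSubPix(img.max(2).astype(np.float32),(5,5),(float(u),float(v))).mean(),y,u,v))
    b=min(best); u0,v0=int(round(b[2])),int(round(b[3]))
    s=g[v0-6:v0+7,u0-6:u0+7]; wt=np.clip(75-s,0,None); yy,xx=np.mgrid[v0-6:v0+7,u0-6:u0+7]
    u,v=(wt*xx).sum()/wt.sum(),(wt*yy).sum()/wt.sum()
    print('dark',round(b[0],1),'linefit y',b[1],'centroid',round(u,2),round(v,2),'local y,z',ray(p,u,v,38)); return u,v
E
python3 - <<'E'
from k import *
p=look('scene','s12.png')
for f,lo,hi in(('s3.png',-50,0),('s2.png',-50,0),('s12.png',-80,-40)):
    im=cv2.cvtColor(cv2.imread('pics/'+f),cv2.COLOR_BGR2RGB); print(f); u,v=knob(p,im,lo,hi)
    U,V=int(round(u)),int(round(v)); print(im.max(2)[V-5:V+6,U-6:U+7])
rep()
E
```

```text
s3.png
dark 50.1 linefit y -25.0 centroid 329.77 222.71 local y,z (np.float64(-25.46), np.float64(98.93))
[[104 100  93  92  90  89  95 115 124 131 137 139 136]
 [107 104  97  89  81  76  76  87 106 127 137 138 136]
 [107 105  96  78  62  55  54  61  86 121 130 125 121]
 [108 106  95  64  50  49  52  52  61  89 110 103  96]
 [107 107  95  57  45  46  48  50  50  64  85  86  85]
 [108 107  96  55  45  45  48  47  47  58  79  88  91]
 [108 106  98  63  46  45  45  46  50  68  92  98  95]
 [108 107 102  83  61  49  47  52  67  88 104 105 101]
 [107 108 107 101  84  71  72  81  92 104 108 107 107]
 [108 108 107 106 103  96  98 104 106 107 108 107 108]
 [108 107 108 108 107 106 107 108 108 107 108 108 107]]
s2.png
dark 50.6 linefit y -22.0 centroid 329.35 222.83 local y,z (np.float64(-24.18), np.float64(98.16))
[[105 100  95  92  91  91  95 108 123 130 136 139 138]
 [108 107 104  96  89  81  78  82  97 120 135 139 139]
 [108 108 104  90  75  61  56  56  71 104 133 132 126]
 [108 109 101  77  54  49  50  50  54  77 111 112 104]
 [108 108 100  72  49  47  48  50  49  57  78  89  85]
 [109 1
[... 700 characters left out ...]
 91]
 [109 101  74  50  46  46  47  48  48  62  83  89  91]
 [109 104  84  53  45  45  46  47  49  67  92  95  93]
 [110 108  98  64  47  46  45  49  58  83 104 103  95]
 [109 110 103  84  61  54  53  66  85  99 108 107 102]
 [110 110 108 103  89  83  82  92 105 109 109 109 108]
 [110 109 110 109 107 107 107 108 109 109 109 109 110]]
top bolt_knob [-92.7 -61.4] 0.0981 0.56
top bolt_knob [ -66.9 -103.8] 0.0979 0.21
top bolt_tip [ -68.2 -124.3] 0.1018 0.49
top door_pull [-80.9 -59.3] 0.1509 0.76
scene bolt_knob [-91.8 -63.6] 0.0989 0.7
scene bolt_tip [ -69.2 -119.4] 0.097 0.72
scene door_pull [-88.6 -57.1] 0.1469 0.65
scene door_pull [ -69.6 -121.1] 0.0979 0.65
[ 0.1 -0.1 -0.8] [-222.3   62.1]
```

```bash
python3 - <<'E'
from k import *
p=look('scene');W=cloud(p)
c,sn=c_,s_
P=W.reshape(-1,3); d=P[:,:2]-C; l=np.c_[c*d[:,0]+sn*d[:,1],-sn*d[:,0]+c*d[:,1]]*1000
for lo,hi in((.17,.235),(.04,.08)):
    k=(P[:,2]>lo)&(P[:,2]<hi)&(l[:,0]<-45)&(l[:,0]>-65)
    print([(y,int((k&(l[:,1]>y)&(l[:,1]<y+15)).sum()),np.median(l[k&(l[:,1]>y)&(l[:,1]<y+15),0]).round(1)) for y in range(-130,110,15) if (k&(l[:,1]>y)&(l[:,1]<y+15)).sum()>5])
# protrusions from face in the bolt / pull bands
for lo,hi in((.088,.108),(.108,.16)):
    k=(P[:,2]>lo)&(P[:,2]<hi)&(l[:,0]<-60)&(l[:,0]>-105)&(abs(l[:,1])<135)
    print(lo,[(y,int((k&(l[:,1]>y)&(l[:,1]<y+4)).sum()),np.min(l[k&(l[:,1]>y)&(l[:,1]<y+4),0]).round(0)) for y in range(-134,40,4) if (k&(l[:,1]>y)&(l[:,1]<y+4)).any()])
im=cv2.cvtColor(cv2.imread('pics/scene9.png'),cv2.COLOR_BGR2RGB);knob(p,im,-62,-50)
go(-161,-15,.02);go(-161,-32,.02)
E
```

```text
[(-130, 154, np.float64(-54.9)), (-115, 163, np.float64(-54.7)), (-100, 149, np.float64(-54.1)), (-85, 141, np.float64(-54.6)), (-70, 142, np.float64(-54.5)), (-55, 136, np.float64(-54.3)), (-40, 136, np.float64(-54.1)), (-25, 127, np.float64(-54.2)), (-10, 129, np.float64(-54.3)), (5, 122, np.float64(-54.3)), (20, 111, np.float64(-54.4)), (35, 113, np.float64(-53.8)), (50, 108, np.float64(-54.4)), (65, 110, np.float64(-53.9)), (80, 97, np.float64(-53.8)), (95, 106, np.float64(-54.7))]
[(-130, 82, np.float64(-54.9)), (-115, 68, np.float64(-54.5)), (-100, 71, np.float64(-53.8)), (-85, 70, np.float64(-54.5)), (-70, 67, np.float64(-54.4)), (-55, 61, np.float64(-54.2)), (-40, 45, np.float64(-54.1)), (-25, 59, np.float64(-54.2)), (-10, 62, np.float64(-54.6)), (5, 54, np.float64(-54.1)), (20, 63, np.float64(-53.7)), (35, 55, np.float64(-53.7)), (50, 61, np.float64(-54.1)), (65, 55, np.float64(-54.0)), (80, 52, np.float64(-53.7)), (95, 54, np.float64(-55.6))]
0.088 [(-126, 6, np.float64(-72.0)), (-122, 26, np.float64(-79.0)), (-118, 14, np.float64(-80.0)), (-114, 9, np.float64(-79.0)), (-11
[... 811 characters left out ...]
-74.0))]
0.108 [(-122, 7, np.float64(-76.0)), (-118, 5, np.float64(-77.0)), (-114, 9, np.float64(-76.0)), (-110, 6, np.float64(-73.0)), (-106, 1, np.float64(-73.0)), (-82, 1, np.float64(-69.0)), (-78, 2, np.float64(-80.0)), (-74, 1, np.float64(-60.0)), (-70, 15, np.float64(-85.0)), (-66, 27, np.float64(-85.0)), (-62, 13, np.float64(-88.0)), (-58, 11, np.float64(-87.0)), (-54, 4, np.float64(-85.0)), (-14, 2, np.float64(-63.0)), (-6, 2, np.float64(-72.0))]
dark 50.2 linefit y -58.5 centroid 343.53 226.89 local y,z (np.float64(-66.89), np.float64(101.88))
world [ 0.592 -0.012  0.02 ] delta [-0.0776  0.0609 -0.0002] spin 0.36
world [ 0.595 -0.028  0.02 ] delta [-0.0946  0.0608 -0.0001] spin 0.36
```

The depth data show the door flush. The bar's rear end is at about +2 mm and its tip a little past the keeper's far side (-122), which points to home or very nearly so. I'll settle it with one firmer push.

send_rows(deltas="-0.026 0 0 0; -0.052 0 0 0; -0.0776 0.02 0 0; -0.0776 0.04 0 0; -0.0776 0.061 0 0")

```text
t: 21.65
eef_pos: [0.5922, -0.0127, 0.0199]
tool_rot: [0.0, 0.636, 0.772, -0.0]
contact_force: [-0.1, 0.7, -0.4]
gripper_width: 1.0
grasp_force: 0.0
```

send_rows(deltas="-0.009 0 0 0; -0.018 0 0 0; -0.022 0 0 0; -0.026 0 0 0; -0.026 0 0 0")

```text
t: 22.15
eef_pos: [0.5958, -0.0364, 0.0197]
tool_rot: [-0.0, 0.635, 0.773, -0.0]
contact_force: [0.2, -0.7, 0.2]
gripper_width: 1.0
grasp_force: 0.0
```

```bash
python3 -c "
from h import *
ft()"
```

```text
F [0.14, -0.03, -0.23] M [0.002, -0.014, 0.004] loc [-160.6  -39.5] 0.019826866565008358
```

send_rows(deltas="-0.002 0 0 0; -0.004 0 0 0; -0.006 0 0 0; -0.008 0 0 0; -0.008 0 0 0")

```text
t: 22.95
eef_pos: [0.5968, -0.0374, 0.0188]
tool_rot: [-0.004, 0.631, 0.776, 0.001]
contact_force: [-3.2, 13.5, -0.4]
gripper_width: 1.0
grasp_force: 0.0
```

send_rows(deltas="-0.002 0 0 0; -0.004 0 0 0; -0.005 0 0 0; -0.005 0 0 0")

```text
t: 23.35
eef_pos: [0.5967, -0.0378, 0.0185]
tool_rot: [-0.006, 0.629, 0.778, 0.002]
contact_force: [-7.7, 22.3, 3.1]
gripper_width: 0.999
grasp_force: 0.0
```

```bash
python3 -c "
from h import *
ft()"
```

```text
F [-7.47, 23.19, 3.91] M [3.159, 0.79, 1.611] loc [-160.8  -41.6] 0.018498164289363572
```

A hard stop: 23 N gave only 0.5 mm, and the moment puts the contact at the knob's depth. I'll retreat and check the tip and rear end once more.

send_rows(deltas="0.02 0 0 0; 0.04 -0.02 0 0; 0.06 -0.05 0 0; 0.09 -0.08 0 0; 0.13 -0.1 -0.02 0")

```text
t: 24.15
eef_pos: [0.4721, 0.0577, 0.0385]
tool_rot: [-0.001, 0.636, 0.772, -0.002]
contact_force: [0.8, 1.4, 0.9]
gripper_width: 0.998
grasp_force: 0.0
```

```bash
python3 - <<'E'
from k import *
for n in('scene','top'):
    A=[]
    for i in range(8):
        P=cloud(look(n)).reshape(-1,3); d=P[:,:2]-C
        l=np.c_[c_*d[:,0]+s_*d[:,1],-s_*d[:,0]+c_*d[:,1],P[:,2]*1e3/1000]*[1000,1000,1000]; A.append(l)
    l=np.vstack(A)
    b=l[(abs(l[:,2]-98)<8)&(l[:,0]<-64)&(l[:,0]>-76)&(abs(l[:,1])<140)]
    print(n,'bar-depth ends',np.sort(b[:,1])[[0,3,8,15]].round(1),np.sort(b[:,1])[[-15,-8,-3,-1]].round(1))
    k=l[(abs(l[:,2]-98)<12)&(l[:,0]<-86)&(l[:,0]>-102)&(abs(l[:,1])<140)]
    q=l[(abs(l[:,2]-150)<12)&(l[:,0]<-72)&(l[:,0]>-92)&(abs(l[:,1])<140)]
    for m,a in(('knob',k),('pull',q)):
        if len(a): print(m,len(a),np.percentile(a[:,1],[2,50,98]).round(1))
rep(); im=look('scene','s13.png'); knob(im,im['img'],-80,-40)
for m in('wash_bottle_mid','beaker_mid','mortar_mid'): print(m,lm(im,m))
print(bot.get_obs()['t'])
E
```

```text
scene bar-depth ends [-125.4 -124.7 -124.2 -123.8] [0.2 0.9 1.9 2.7]
knob 364 [-70.5 -64.2 -54.6]
pull 457 [-69.3 -62.5 -53.2]
top bar-depth ends [-124.2 -123.9 -123.4 -122.2] [2.3 3.  3.2 3.2]
knob 273 [-68.5 -60.7 -53.6]
pull 347 [-67.4 -58.8 -51.1]
top bolt_knob [-90.  -60.1] 0.096 0.53
top bolt_tip [ -69.2 -124.9] 0.1015 0.6
top door_pull [-81.3 -58.2] 0.1532 0.64
top door_pull [-0.6  1. ] -0.0028 0.4
scene bolt_knob [-88.8 -59. ] 0.0973 0.53
scene bolt_tip [ -65.7 -119.8] 0.0956 0.74
scene door_pull [-88.3 -56.3] 0.1466 0.63
[-0.7  0.4 -0.7] [-261.6   76.5]
dark 50.9 linefit y -58.5 centroid 341.48 227.24 local y,z (np.float64(-61.04), np.float64(98.92))
wash_bottle_mid [([0.7455, 0.0317, -0.0005], 0.75)]
beaker_mid [([0.6978, -0.0829, 0.1006], 0.38)]
mortar_mid [([0.4412, 0.3788, 0.0257], 0.92)]
25.55
```

The bar runs from +3 to about −125 mm. Fully home would be +3 to −126, so it is home, and the gripper is clear.

```bash
python3 -c "
from station import bot
print(bot.hand_in())"
```

```text
the job is handed in; nothing more can be done
None
```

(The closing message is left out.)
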